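# Quiet toy-shop till: volume off, scan the carriage, scanner back

## Robot

A 6-joint arm with a two-finger parallel gripper is mounted at the origin on the work surface. World frame = base frame: x ahead of the robot, y to its left, z up, the work surface at z = 0. Lengths are in m, angles in rad, forces in N, time in s.
With the tool pointing down it reaches from about 0.375 to 0.925 m from the base axis. Payload 5.7 kg.
Tool frame: the origin (TCP) lies midway between the tips of the shut fingers; the grasp point (between the pads) lies manip.grip_depth behind it (manip.grip_depth is the distance from the TCP to the grasp point, in m); z points along the fingers, y is the line along which they close (so a half turn about z gives the same grasp; the last joint's range is limited). The gripper opens to 88 mm and grips with 3 to 60 N. Pads are 20 mm wide; open, the fingers measure 115 mm over their backs; the gripper's body (75 mm by 178 mm) begins 61 mm behind the grasp point.
Start: joints at [-1.272, 0.359, 1.51, -0, 1.272, -0.115], TCP at [0.241, -0.549, 0.223] pointing down, gripper open.
Joint ranges: [-2.97, 2.97], [-1.01, 2.36], [0.21, 2.38], [-0.96, 4.11], [0.2, 2.71], [-2.98, 2.98]. Speed limits (rad/s): [2.39, 2.39, 3.14, 3.14, 3.14, 3.14].

## Interface

Orientations are given as a rotation vector (axis times angle).
In Python, from cell import manip gives the robot as it stands.
- The arm moves only by the tool arm_command, never from a script. Its argument "deltas" is a list of rows, each a list of 7 numbers: the shift along the tool's x, y, z in cm, then the turn, a rotation vector about the tool's x, y, z in degrees, then the finger opening in cm, from 0 to 8.78. In form: [[dx, dy, dz, ax, ay, az, gripper], ...]. A call has 1 to 20 rows; each row shifts and turns the commanded pose from where the row before left it, along the tool's axes as they then stand; what a row does not reach is not made up. A row lasts 1/12 s, in which the tool goes at most 41.7 mm and 7.16 degrees, less where a joint would pass 70% of its speed; a pose out of reach is approached as far as the arm can. A call is refused whole if a number of a shift passes 4.17 or a number of a turn 7.16, either way. A call with a gripper value outside its range is refused whole. The fingers move at their own pace and stop on an object; "force" is the grip in N (left out, the last holds). Time passes only in rows, so rows that do not move let the fingers close. It gives the time, the measured TCP pose, the force, the opening and the grip force at its end, in the units of the state.
- manip.get_obs(): the state, without advancing time (a new reading comes with each control period).
- manip.grab_frame(name): name is "side" or "top" or "wrist"; returns the picture (480x640x3 uint8, red, green, blue); there is no depth.
- manip.get_calibration(name): a dict with "intrinsics" (3x3 intrinsics, pixels), "pose" (4x4, takes a point from camera to world coordinates). Camera axes: x right, y down, z forward; pixel columns grow to the right and rows downward; lengths in m; the calibration is good to about 2 mm. A picture is of the moment at which its call begins: read the wrist's pose just before it. get_calibration takes no time and is no camera call; for the wrist camera it gives the pose at the moment of the call.
- manip.finish_job(): hands the job in; it is judged then, once.
Trained networks look in the newest picture that a camera, given by its name, has taken for a name from the list of things; names that differ only in an ending like _2 or _b are one class to them, and where a whole thing is asked for, a point or a joint stands for the part that bears it (a point fixed in the world has none). Each returns a list of dicts, best first, with "conf" (0 to 1); they miss things now and then, are a little off and sometimes report something else, mostly with a low value. They report only what shows in the picture. A call takes as long as a camera call. They do not tell look-alikes from the thing itself.
- manip.look_for(camera, target): "extent" ([left, top, right, bottom] in pixels, round what is visible of it).
- manip.spot_point(camera, target): "pixel" ([column, row] in pixels: a listed point, or the origin of a listed thing).
The state is a dict: "t": time; "joints": joint angles; "joint_vel": joint speeds; "joint_torque": joint torques, N m; "position": TCP position; "eef_rot": TCP orientation; "force": force on the tool from outside, world axes, zero at the start; "moment": the same for the moment, N m; "finger_gap": finger opening in m; "gripper_force": force on a finger pad.
Only numpy, scipy, OpenCV 4.12 (cv2) and the standard library are available. Lean on these libraries where they do the work, as an engineer would, in place of code of your own. Each camera call takes 0.05 s, during which the arm holds its last target. There are 200 camera calls.

## Task

It is nap time, so first turn the toy till's red volume dial fully anticlockwise to its stop. Then take the toy scanner out of its tray, aim its window at the middle of the striped tag on the red carriage's roof from about 7 cm away and hold it steady there for at least a second without touching the carriage. Set the scanner gently back down flat in its tray, and leave the other toys where they are.

Things in the scene. Friction and masses are not known exactly. Their poses are not given: they have to be found in the camera images.
- volume (a joint): The dial's angle in rad: 0 = fully anticlockwise (seen from above) against its stop, i.e. off; grows clockwise to 4.71 = loudest, against the other stop. Stays where it is left; light friction (0.03 N m).
- volume_grip (a point): Grip point of the dial, on its upright axis, 37 mm above the till top. Red knob 48 mm across with a raised bar 46 mm long, 14 mm wide, its faces from 23 mm below this point to 7 mm above. x axis along the bar, turning with the dial; white pointer line on the -x half. A 72 mm grey disc lies under it; dots around it on the till grow from off to loud.
- till: Blue toy shop till, fixed: 160 x 180 mm (x, y), flat top 70 mm high, with a display ridge along its far edge (local x 47 to 77 mm) up to 123 mm high. Origin: centre of its underside; its front faces local -x. The dial's axis is at local x -20, y +30 mm; keys 4 mm proud fill the -y half.
- tray: Grey shallow tray, fixed, open on top: 200 x 115 mm (x, y), rim 15 mm high, walls and floor 5 mm thick. Origin: centre of its underside; long side along local x. The scanner lies in its middle.
- scanner: Toy hand scanner, loose, 0.12 kg, 150 mm long along x (head at +x), 55 mm high. Origin: centre of its underside. Yellow handle 26 mm wide (y), z 26 to 50 mm, free to grip from x -50 to +18 mm; orange foot below its rear (x -75 to -50) and orange head 46 mm wide in front (x 19 to 75), tilted 45 degrees down. It rests level on foot and head.
- scanner_grip (a point): Middle of the scanner's handle, at local x -12, y 0, z 38 mm of the scanner; same axes as the scanner.
- scanner_beam (a point): Centre of the scanner's black window on the head's lower front face (local x 62.6, y 0, z 12 mm of the scanner). This point's x axis is the beam: out of the window, forward and 45 degrees down when the scanner is level; its y axis is the scanner's y.
- carriage: Red wooden train carriage, loose, 0.25 kg: 130 x 60 mm, roof 74 mm high, dark wheels, cream windows. Origin: centre of its underside; long side along x.
- tag (a point): Middle of the white 44 x 44 mm tag with black stripes, flat on top of the carriage's roof, facing up (75 mm above the bench).
- jar: Closed glass marble jar with white lid, 80 mm across, 106 mm high; origin at the centre of its underside. Leave alone.
- tugboat: Teal plastic tugboat, 113 x 56 mm, 86 mm high; origin at its underside, bow to +x. Leave alone.
- halfmoon: Beechwood half-moon block standing on its flat side, 96 x 40 mm, 48 mm high; origin at the centre of its underside. Leave alone.
- bucket: Small grey aluminium toy bucket, 100 mm across the rim, 85 mm high; origin at the centre of its underside. Leave alone.
There are look-alikes about, which are no part of the job. What is meant by the tray is not orange, and is the smaller of those in its own colour.

How it is judged:
On the way, in this order (a step that is already met when the one before it is completed fails the run):
1. the volume dial is turned fully anticlockwise to its stop (within 0.08 rad) (value of joint volume below 0.08 rad), for 0.2 s.
2. the scanner is lifted clear of its tray in the gripper (contact force between the fingers and scanner above 0.5 N and z of scanner in the frame of tray above 0.04 m), for 0.1 s.
3. the held scanner's beam points at the tag from 3 to 11 cm, within 15 mm of its middle, and is held steady for a second, the volume still off (contact force between the fingers and scanner above 0.5 N and value of joint volume below 0.08 rad and x of tag in the frame of scanner_beam between 0.03 and 0.11 m and y of tag in the frame of scanner_beam between -0.015 and 0.015 m and z of tag in the frame of scanner_beam between -0.015 and 0.015 m and z of scanner_beam in the frame of tag above 0.015 m and linear speed of scanner below 0.03 m/s and angular speed of scanner below 0.3 rad/s), for 0.9 s.
At the end, for the whole second after the job is handed in: Dial within 0.08 rad of its anticlockwise stop; scanner flat (0.12 rad) and at rest on the tray floor, its middle within 30 mm lengthways and 35 mm sideways of the tray's middle, along the tray within 0.5 rad (either way round); carriage upright (0.1 rad) and at rest (value of joint volume below 0.08 rad and x of scanner in the frame of tray between -0.03 and 0.03 m and y of scanner in the frame of tray between -0.035 and 0.035 m and z of scanner in the frame of tray between 0 and 0.012 m and angle between scanner's own z axis and vertical below 0.12 rad and angle between the x axis of scanner and the x axis of tray, either way round below 0.5 rad and linear speed of each of scanner, carriage below 0.02 m/s and angle between carriage's own z axis and vertical below 0.1 rad); the robot touches nothing.
It fails at once if the carriage is pushed more than 15 mm (distance of carriage from where it was at the start of the episode above 0.015 m).
It fails at once if the scanner presses on the carriage (contact force between scanner and carriage above 0.5 N).
It fails at once if the scanner is dropped (falls free faster than 0.6 m/s) (linear speed of scanner above 0.6 m/s and contact force between the fingers and scanner below 0.1 N).
It fails at once if the jar, tugboat, half-moon block or bucket is moved more than 20 mm or tipped (distance of any of jar, tugboat, halfmoon, bucket from where it was at the start of the episode above 0.02 m or angle between any of jar, tugboat, halfmoon, bucket's own z axis and vertical above 0.3 rad).
It also fails if it takes over 72 s, if anything falls off the work surface, if the arm or the gripper's body presses on something with over 40 N, if the wrist force passes 120 N, or if a joint passes its speed limit or range.

## Working session

There is one attempt and no reset: what is moved stays moved. The work goes in short steps, Python scripts to look and compute and a tool call to move; the robot and the scene stay as the last step left them, time stands still between calls to the robot, and variables do not carry over. Pictures are saved under pics/ and viewed, at most 10 in all, crops included, and the job is handed in when it is done.

Besides the shell and the picture viewer there is one more tool, called after "Emit:" by a JSON object that holds its "api" and its "payload". arm_command: Moves the arm, as the interface text tells. Its arguments: {"type":"object","properties":{"deltas":{"type":"array","items":{"type":"array","items":{"type":"number"}}},"force":{"type":"number"}},"required":["deltas"]}

```bash
mkdir -p pics; cat > h.py <<'E'
import numpy as np, cv2
from scipy.spatial.transform import Rotation as R
from cell import manip
def snap(c,f=None):
    im=manip.grab_frame(c)
    if f: cv2.imwrite(f'pics/{f}.png',im[:,:,::-1])
    return im
def ray(c,px,z,cal=None):
    cal=cal or manip.get_calibration(c); K=np.array(cal['intrinsics']);T=np.array(cal['pose'])
    d=T[:3,:3]@np.linalg.solve(K,[px[0],px[1],1]); o=T[:3,3]
    return o+d*(z-o[2])/d[2]
def proj(c,p,cal=None):
    cal=cal or manip.get_calibration(c); K=np.array(cal['intrinsics']);T=np.array(cal['pose'])
    q=K@(T[:3,:3].T@(np.array(p)-T[:3,3])); return q[:2]/q[2]
E
python3 - <<'E'
from h import *
o=manip.get_obs(); print(o['t'],o['position'],o['eef_rot'],manip.grip_depth)
Z=dict(volume_grip=.107,till=0,tray=0,scanner=.005,scanner_grip=.043,scanner_beam=.017,carriage=0,tag=.075)
for c in['top','side']:
    snap(c,c+'0'); print(c,np.round(manip.get_calibration(c)['pose'],3).tolist())
    for n,z in Z.items():
        for d in manip.spot_point(c,n)[:3]: print(c,n,round(d['conf'],2),np.round(d['pixel'],0),np.round(ray(c,d['pixel'],z),3))
E
```

```text
0.0 [ 0.24104194 -0.54869625  0.22182351] [-3.07279818e+00 -6.44989764e-01  3.04425828e-04] 0.0187
top [[0.008, -0.996, 0.09, 0.378], [-1.0, -0.007, 0.016, -0.004], [-0.015, -0.09, -0.996, 1.156], [0.0, 0.0, 0.0, 1.0]]
top volume_grip 0.71 [453. 242.] [ 0.473 -0.26   0.107]
top volume_grip 0.17 [328. 217.] [ 0.523 -0.009  0.107]
top till 0.67 [452. 231.] [ 0.507 -0.286  0.   ]
top tray 0.8 [237. 323.] [0.302 0.186 0.   ]
top tray 0.75 [332. 222.] [ 0.526 -0.02   0.   ]
top tray 0.61 [464. 378.] [ 0.189 -0.307  0.   ]
top scanner 0.65 [328. 218.] [ 0.535 -0.012  0.005]
top scanner 0.43 [331. 221.] [ 0.528 -0.018  0.005]
top scanner_grip 0.85 [328. 221.] [ 0.523 -0.012  0.043]
top scanner_beam 0.56 [336. 190.] [ 0.594 -0.029  0.017]
top carriage 0.9 [176. 230.] [0.505 0.329 0.   ]
top tag 0.9 [170. 225.] [0.508 0.32  0.075]
side [[-0.995, -0.08, 0.066, 0.426], [-0.102, 0.633, -0.768, 0.866], [0.019, -0.77, -0.637, 0.816], [0.0, 0.0, 0.0, 1.0]]
side volume_grip 0.79 [344. 172.] [ 0.476 -0.262  0.107]
side till 0.7 [326. 202.] [ 0.519 -0.284  0.   ]
side till 0.32 [312. 268.] [ 0.526 -0.028  0.   ]
side tray 0.85 [312. 267.] [ 0.527 -0.033  0.   ]
side tray 0.82 [416. 355.] [0.303 0.19  0.   ]
side tray 0.57 [458. 207.] [ 0.182 -0.305  0.   ]
side scanner 0.8 [304. 270.] [ 0.542 -0.015  0.005]
side scanner_grip 0.67 [310. 260.] [ 0.528 -0.005  0.043]
side scanner_beam 0.82 [280. 261.] [ 0.597 -0.023  0.017]
side scanner_beam 0.28 [305. 268.] [ 0.539 -0.007  0.017]
side carriage 0.66 [300. 402.] [0.506 0.316 0.   ]
side carriage 0.55 [224. 209.] [ 0.773 -0.219  0.   ]
side tag 0.58 [293. 376.] [0.517 0.319 0.075]
side tag 0.32 [330. 204.] [ 0.501 -0.17   0.075]
```

View pics/top0.png

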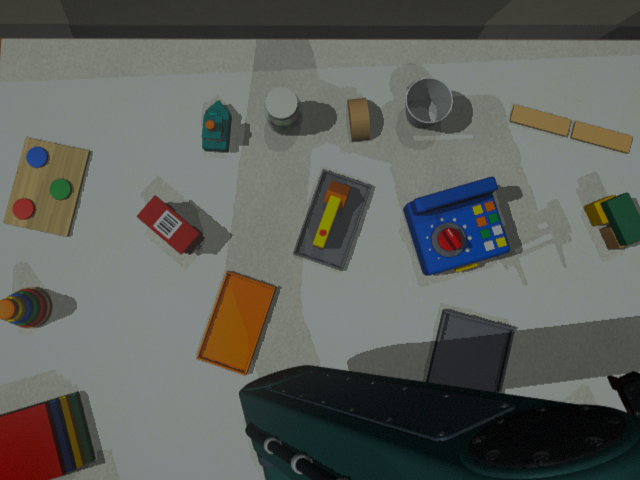

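View pics/side0.png

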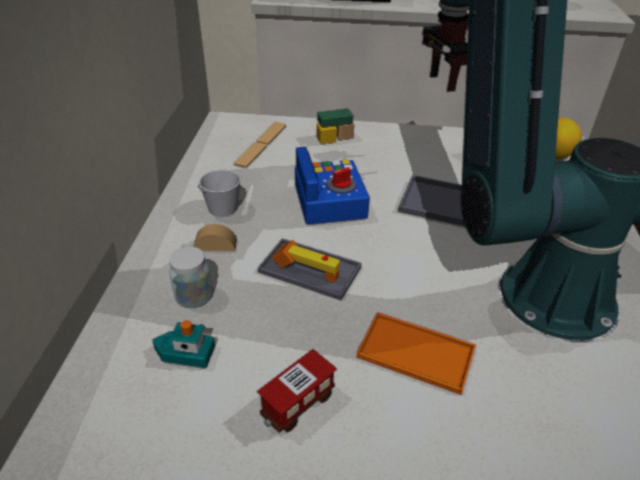

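The top view shows the red dial at (450,238), the scanner in the small grey tray at (332,222) with its head up, and the tag at (168,224). A larger grey tray sits empty at (470,350). The side view agrees. I'll move above the dial for a closer look.

Emit:
{"api": "arm_command", "payload": {"deltas": [[2.75,-1.42,-0.25,0,0,0,8.5],[2.75,-1.42,-0.25,0,0,0,8.5],[2.75,-1.42,-0.25,0,0,0,8.5],[2.75,-1.42,-0.25,0,0,0,8.5],[2.75,-1.42,-0.25,0,0,0,8.5],[2.75,-1.42,-0.25,0,0,0,8.5],[2.75,-1.42,-0.25,0,0,0,8.5],[2.75,-1.42,-0.25,0,0,0,8.5],[2.75,-1.42,-0.25,0,0,0,8.5],[2.75,-1.42,-0.25,0,0,0,8.5],[2.75,-1.42,-0.25,0,0,0,8.5],[2.75,-1.42,-0.25,0,0,0,8.5],[0,0,0,0,0,0,8.5],[0,0,0,0,0,0,8.5]]}}

```text
t: 2.07
position: [0.4757, -0.2596, 0.2528]
eef_rot: [3.073, 0.65, 0.0]
force: [0.5, -0.5, -0.2]
finger_gap: 0.0853
gripper_force: 0.0
```

```bash
python3 - <<'E'
from h import *
o=manip.get_obs(); Rt=R.from_rotvec(o['eef_rot']).as_matrix(); print(o['t'],o['position'],Rt.round(3).tolist(),np.round(o['joints'],3))
c=manip.get_calibration('wrist');T=np.array(c['pose']);print('cam in tool',(Rt.T@(T[:3,3]-o['position'])).round(3),(Rt.T@T[:3,:3]).round(2).tolist())
snap('wrist','w1')
for n,z in(('volume_grip',.107),('till',0)):
  for d in manip.spot_point('wrist',n)[:2]: print(n,d['conf'],np.round(d['pixel']),ray('wrist',d['pixel'],z).round(4))
E
```

```text
2.0667 [ 0.47567429 -0.25955398  0.25284202] [[0.914, 0.405, 0.0], [0.405, -0.914, -0.0], [0.0, 0.0, -1.0]] [-0.627  0.248  1.595 -0.     1.298  0.527]
cam in tool [ 0.075  0.001 -0.162] [[0.0, -0.96, -0.28], [1.0, 0.0, -0.0], [0.0, -0.28, 0.96]]
volume_grip 0.8 [323. 230.] [ 0.4761 -0.2643  0.107 ]
till 0.77 [353. 190.] [ 0.5079 -0.2877  0.    ]
```

View pics/w1.png

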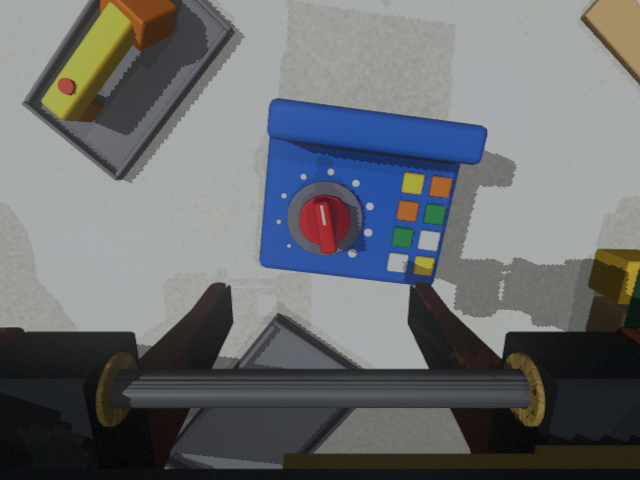

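The wrist view shows the dial at (325,218) with its pointer up and slightly left. The dots start small at (289,246) and run clockwise to (352,253), so the dial is about mid-scale. Next I'll measure the centre and bar angle.

```bash
python3 - <<'E'
from h import *
im=cv2.imread('pics/w1.png')[:,:,::-1].astype(int)
dots=np.array([(289,246),(279,222),(284,196),(303,177),(331,172),(356,183),(370,206),(368,233),(352,253)],float)
m=((im.min(2)>150)).astype(np.uint8)
n,l,s,c=cv2.connectedComponentsWithStats(m)
P=[]
for d in dots:
    k=1+np.argmin(np.hypot(*(c[1:]-d).T)); P.append(ray('wrist',c[k],.07)[:2])
    if np.hypot(*(c[k]-d))>4: print('far',d,c[k])
P=np.array(P); A=np.c_[2*P,np.ones(9)]; x=np.linalg.lstsq(A,(P**2).sum(1),rcond=None)[0]
ctr=x[:2]; print('ctr',ctr,'r',np.hypot(*(P-ctr).T).round(4)); a=np.unwrap(np.arctan2(*(P-ctr).T[::-1])); print('dot angs',a.round(3))
sub=im[200:240,300:350]; ys,xs=np.nonzero((sub.min(2)>110))
W=np.array([ray('wrist',(x+300,y+200),.114)[:2] for x,y in zip(xs,ys)]); print(len(W),xs.min()+300,xs.max()+300,ys.min()+200,ys.max()+200)
u=np.linalg.svd(W-W.mean(0))[2][0]; u*=np.sign(u@(W.mean(0)-ctr)); print('pointer ang',np.arctan2(u[1],u[0]),'mean',W.mean(0))
E
```

```text
ctr [ 0.47843039 -0.26505002] r [0.0442 0.0442 0.0442 0.0443 0.0443 0.0443 0.0441 0.044  0.0445]
dot angs [ 2.644  2.05   1.468  0.877  0.294 -0.294 -0.883 -1.471 -2.083]
57 320 325 205 224
pointer ang 0.5926007314471792 mean [ 0.48876057 -0.25833379]
```

Emit:
{"api": "arm_command", "payload": {"deltas": [[0,0.6,0,0,0,0,5],[0,0,0.5,0,0,-5.05,5],[0,0,2,0,0,-5.05,5],[0,0,2,0,0,0,5],[0,0,2,0,0,0,5],[0,0,2,0,0,0,5],[0,0,2,0,0,0,5],[0,0,2,0,0,0,5],[0,0,2,0,0,0,5],[0,0,1.2,0,0,0,5],[0,0,0.8,0,0,0,5],[0,0,0,0,0,0,5],[0,0,0,0,0,0,1],[0,0,0,0,0,0,1],[0,0,0,0,0,0,1],[0,0,0,0,0,0,1],[0,0,0,0,0,0,1],[0,0,0,0,0,0,1]], "force": 12}}

```text
t: 3.72
position: [0.4765, -0.265, 0.088]
eef_rot: [-3.004, -0.913, 0.001]
force: [-1.0, 3.5, 9.0]
finger_gap: 0.0142
gripper_force: 11.9
```

Emit:
{"api": "arm_command", "payload": {"deltas": [[0.15,0,-0.2,0,0,0,1],[0,0,0,0,0,-6.5,1],[0,0,0,0,0,-6.5,1],[0,0,0,0,0,-6.5,1],[0,0,0,0,0,-6.5,1],[0,0,0,0,0,-6.5,1],[0,0,0,0,0,-6.5,1],[0,0,0,0,0,-6.5,1],[0,0,0,0,0,-6.5,1],[0,0,0,0,0,-6.5,1],[0,0,0,0,0,-6.5,1],[0,0,0,0,0,-6.5,1],[0,0,0,0,0,-6.5,1],[0,0,0,0,0,-6.5,1],[0,0,0,0,0,-6.5,1],[0,0,0,0,0,-6.5,1],[0,0,0,0,0,-6.5,1],[0,0,0,0,0,-6.5,1],[0,0,0,0,0,-6.5,1],[0,0,0,0,0,0,1]]}}

```text
t: 5.38
position: [0.4846, -0.2641, 0.0897]
eef_rot: [0.784, 3.032, 0.006]
force: [19.7, 8.5, -14.9]
finger_gap: 0.0139
gripper_force: 12.0
```

```bash
python3 - <<'E'
from h import *
o=manip.get_obs(); M=R.from_rotvec(o['eef_rot']).as_matrix(); print(o['t'],o['position'],np.arctan2(M[1,0],M[0,0]),o['force'],o['moment'],np.round(o['joints'],3),o['finger_gap'])
E
```

```text
5.3833 [ 0.48462529 -0.26405913  0.08967626] 2.6356489513825894 [ 19.70967956   8.50539605 -14.87737594] [ 1.57106644 -3.38233143 -0.06363815] [-0.629  0.443  1.763  0.009  0.928 -1.7  ] 0.013946666807526136
```

Emit:
{"api": "arm_command", "payload": {"deltas": [[0,0,0,0,0,-2.5,1],[0,0,0,0,0,-2.5,1],[0,0,0,0,0,0,1],[0,0,0,0,0,0,1],[0,0,0,0,0,0,1]]}}

```text
t: 5.8
position: [0.4845, -0.264, 0.0899]
eef_rot: [0.661, 3.061, 0.006]
force: [18.5, 9.2, -12.0]
finger_gap: 0.0147
gripper_force: 12.4
```

```bash
python3 - <<'E'
from h import *
o=manip.get_obs(); M=R.from_rotvec(o['eef_rot']).as_matrix(); print(o['t'],o['position'],np.arctan2(M[1,0],M[0,0]),o['force'],o['moment'],np.round(o['joints'],3),o['finger_gap'])
E
```

```text
5.8 [ 0.48451011 -0.26401816  0.0898872 ] 2.7165220221683053 [ 18.46686278   9.16613614 -12.04205268] [ 1.56312638 -3.21121165 -0.34437113] [-0.629  0.442  1.763  0.009  0.928 -1.781] 0.014693978003040583
```

Emit:
{"api": "arm_command", "payload": {"deltas": [[0,0,0,0,0,0,5],[0,0,0,0,0,0,5],[0,0,0,0,0,0,5],[0,0,-0.6,0,0,0,5],[0,0,-1.5,0,0,0,5],[0,0,-2,0,0,0,5],[0,0,-3,0,0,0,5],[0,0,-3,0,0,0,5],[0,0,-3,0,0,0,5],[0,0,-3,0,0,0,5],[0,0,0,0,0,0,5],[0,0,0,0,0,0,5]]}}

```text
t: 6.8
position: [0.4793, -0.2663, 0.2531]
eef_rot: [0.658, 3.068, -0.003]
force: [-0.1, 0.3, 0.4]
finger_gap: 0.0497
gripper_force: 0.0
```

```bash
python3 - <<'E'
from h import *
o=manip.get_obs(); print(o['t'],o['position'],o['force'])
ctr=np.array([.4784,-.265]); print(proj('wrist',[*ctr,.107]))
im=snap('wrist','w2').astype(int)
px=proj('wrist',[*(ctr+.014*np.array([np.cos(2.644),np.sin(2.644)])),.114]);print(px)
x0,y0=px.astype(int)-20; sub=im[y0:y0+40,x0:x0+40]; ys,xs=np.nonzero(sub.min(2)>110)
W=np.array([ray('wrist',(x+x0,y+y0),.114)[:2] for x,y in zip(xs,ys)]); print(len(W),xs+x0,ys+y0)
u=np.linalg.svd(W-W.mean(0))[2][0]; u*=np.sign(u@(W.mean(0)-ctr)); print('pointer',np.arctan2(u[1],u[0]),W.mean(0))
E
```

```text
6.8 [ 0.47930764 -0.26626731  0.25309314] [-0.12978723  0.33010258  0.35552471]
[322.77141462 229.23282945]
[323.65663063 217.35810946]
64 [327 328 329 327 328 329 327 328 329 326 327 328 329 326 327 328 329 326
 327 328 326 327 328 326 327 328 326 327 328 326 327 328 326 327 328 326
 327 328 326 327 328 326 327 328 326 327 328 326 327 328 325 326 327 328
 325 326 327 328 325 326 327 325 326 327] [209 209 209 210 210 210 211 211 211 212 212 212 212 213 213 213 213 214
 214 214 215 215 215 216 216 216 217 217 217 218 218 218 219 219 219 220
 220 220 221 221 221 222 222 222 223 223 223 224 224 224 225 225 225 225
 226 226 226 226 227 227 227 228 228 228]
pointer 2.6407128863416283 [ 0.46817382 -0.25616578]
```

View pics/w2.png

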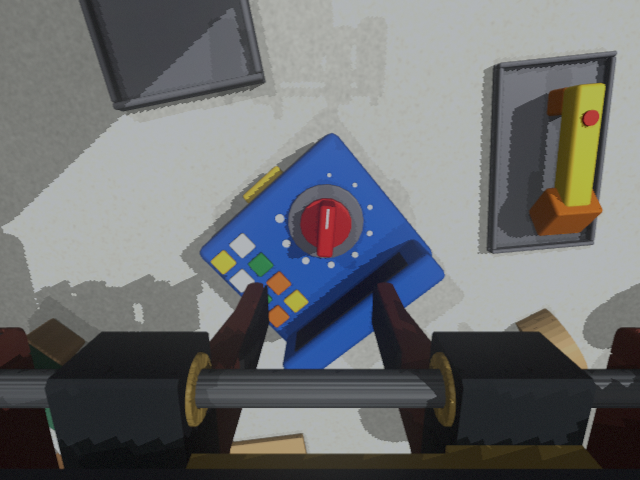

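The pointer reads 2.641 rad against 2.644 for the off dot at (330,175), so the dial is off. Moving over the scanner.

Emit:
{"api": "arm_command", "payload": {"deltas": [[0.8,3.16,0,0,0,0,7],[0.8,3.16,0,0,0,0,7],[0.8,3.16,0,0,0,0,7],[0.8,3.16,0,0,0,0,7],[0.8,3.16,0,0,0,0,7],[0.8,3.16,0,0,0,0,7],[0.8,3.16,0,0,0,0,7],[0.8,3.16,0,0,0,0,7],[0,0,0,0,0,0,7],[0,0,0,0,0,0,7]]}}

```text
t: 7.68
position: [0.5225, -0.007, 0.249]
eef_rot: [-0.653, -3.069, 0.001]
force: [-0.4, -0.9, 0.4]
finger_gap: 0.0702
gripper_force: 0.0
```

```bash
python3 - <<'E'
from h import *
o=manip.get_obs(); M=R.from_rotvec(o['eef_rot']).as_matrix(); print(o['t'],o['position'],np.arctan2(M[1,0],M[0,0]))
im=snap('wrist','w3')
for n,z in dict(tray=0,scanner_grip=.043,scanner=.005,scanner_beam=.017).items():
  for d in manip.spot_point('wrist',n)[:2]: print(n,round(d['conf'],2),np.round(d['pixel']),ray('wrist',d['pixel'],z).round(4))
hsv=cv2.cvtColor(im,cv2.COLOR_RGB2HSV)
m=cv2.inRange(hsv,(24,120,110),(36,255,255)); n,l,s,c=cv2.connectedComponentsWithStats(m); k=1+np.argmax(s[1:,4]); ys,xs=np.nonzero(l==k)
r=cv2.minAreaRect(np.c_[xs,ys].astype(np.float32)); b=cv2.boxPoints(r); print(s[k],r)
W=np.array([ray('wrist',p,.055)[:2] for p in b]); print(W.round(4),'mid',W.mean(0))
e=[W[1]-W[0],W[2]-W[1]]; print([ (np.hypot(*v),np.arctan2(v[1],v[0])) for v in e])
E
```

```text
7.6833 [ 0.52251152 -0.00703348  0.2489761 ] 2.7225615490385016
tray 0.86 [309. 220.] [ 0.5281 -0.0264  0.    ]
scanner_grip 0.66 [321. 224.] [ 0.5287 -0.0122  0.043 ]
scanner 0.85 [319. 223.] [ 0.5353 -0.018   0.005 ]
scanner_beam 0.74 [325. 280.] [ 0.5974 -0.0385  0.017 ]
[ 300  160   33  113 2574] ((316.76763916015625, 215.97940063476562), (111.44001770019531, 25.923418045043945), 85.60128784179688)
[[ 0.4633 -0.0055]
 [ 0.4717  0.0176]
 [ 0.5774 -0.0198]
 [ 0.5684 -0.045 ]] mid [ 0.52018707 -0.01320237]
[(np.float64(0.024582780048267965), np.float64(1.2225219110157672)), (np.float64(0.11208480400577696), np.float64(-0.3402944451315647))]
```

View pics/w3.png

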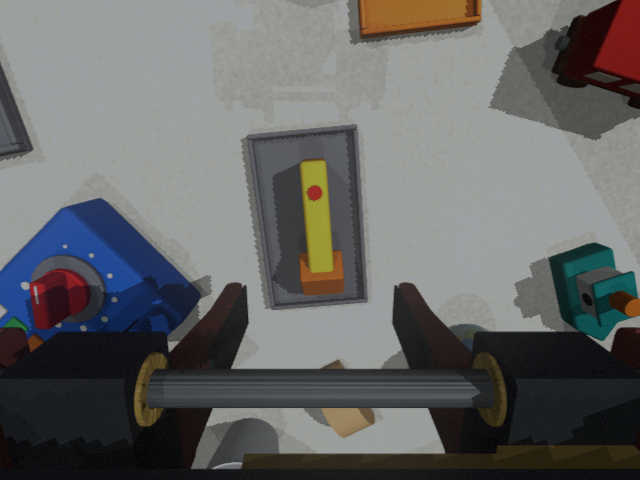

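The scanner lies in its tray with its handle from (313,160) to (320,270) and its head toward the bottom of the picture, at yaw -0.34. Descending to grip.

Emit:
{"api": "arm_command", "payload": {"deltas": [[-0.7,-0.5,0,0,0,0,7],[0,0,1,0,0,-4.5,7],[0,0,2.5,0,0,0,7],[0,0,2.5,0,0,0,7],[0,0,2.5,0,0,0,7],[0,0,2.5,0,0,0,7],[0,0,2.5,0,0,0,7],[0,0,2.5,0,0,0,7],[0,0,2.5,0,0,0,7],[0,0,1.8,0,0,0,7],[0,0,1.2,0,0,0,7],[0,0,0.9,0,0,0,7],[0,0,0,0,0,0,7]]}}

```text
t: 9.02
position: [0.5273, -0.0167, 0.025]
eef_rot: [-0.539, -3.092, 0.0]
force: [0.8, 1.2, 0.9]
finger_gap: 0.0697
gripper_force: 0.0
```

Emit:
{"api": "arm_command", "payload": {"deltas": [[0,0,0,0,0,0,4],[0,0,0,0,0,0,3.5],[0,0,0,0,0,0,3],[0,0,0,0,0,0,2],[0,0,0,0,0,0,2],[0,0,0,0,0,0,2],[0,0,0,0,0,0,2],[0,0,0,0,0,0,2]], "force": 25}}

```text
t: 9.68
position: [0.5283, -0.0157, 0.027]
eef_rot: [0.537, 3.095, 0.0]
force: [0.6, 0.8, 2.2]
finger_gap: 0.0259
gripper_force: 24.8
```

Emit:
{"api": "arm_command", "payload": {"deltas": [[0,0,-0.5,0,0,0,2],[0,0,-1,0,0,0,2],[0,0,-1.5,0,0,0,2],[0,0,-2,0,0,0,2],[0,0,-2,0,0,0,2],[0,0,-2,0,0,0,2],[0,0,-2,0,0,0,2],[0,0,-2,0,0,0,2],[0,0,-2,0,0,0,2],[0,0,-2,0,0,0,2],[0,0,-2,0,0,0,2],[0,0,-1,0,0,0,2],[0,0,0,0,0,0,2],[0,0,0,0,0,0,2]]}}

```text
t: 10.85
position: [0.528, -0.0159, 0.2269]
eef_rot: [0.537, 3.094, 0.0]
force: [0.3, 0.3, -0.3]
finger_gap: 0.0258
gripper_force: 24.8
```

```bash
python3 - <<'E'
from h import *
o=manip.get_obs(); M=R.from_rotvec(o['eef_rot']).as_matrix(); P=np.array(o['position']);print(o['t'],P,np.arctan2(M[1,0],M[0,0]),o['force'],o['finger_gap'])
for c,(x0,y0,x1,y1) in dict(top=(140,195,200,255),side=(260,350,340,420)).items():
    im=cv2.imread(f'pics/{c}0.png')[y0:y1,x0:x1]; hsv=cv2.cvtColor(im,cv2.COLOR_BGR2HSV)
    red=cv2.inRange(hsv,(0,110,60),(8,255,255))|cv2.inRange(hsv,(172,110,60),(180,255,255))
    nonred=255-red
    n,l,s,ct=cv2.connectedComponentsWithStats(nonred,connectivity=4)
    for k in range(1,n):
        if 150<s[k,4]<900:
            ys,xs=np.nonzero(l==k); r=cv2.minAreaRect(np.c_[xs,ys].astype(np.float32)); px=np.array(r[0])+[x0,y0]
            W=[ray(c,np.array(b)+[x0,y0],.075)[:2] for b in cv2.boxPoints(r)]
            print(c,s[k],px,r[1],ray(c,px,.075).round(4),[round(float(np.hypot(*(W[i]-W[i-1]))),3) for i in range(4)])
print('expect beam px',)
for c in('side','wrist'):
    snap(c,c+'_lift')
    for n in('scanner_beam','scanner_grip'):
        u=-M[:,0]; v=M[:,2]; g=P-.0187*v; p=g if 'grip' in n else g+.0746*u+.026*v
        print(c,n,proj(c,p).round(1),[(np.round(d['pixel'],1),round(d['conf'],2)) for d in manip.spot_point(c,n)[:2]])
E
```

```text
10.85 [ 0.52804377 -0.01592264  0.2269449 ] 2.7979434198165816 [ 0.28223804  0.28231701 -0.34366563] 0.025804809131035535
top [ 13  15  29  29 472] [167.12353134 224.10588455] (21.36764907836914, 22.126909255981445) [0.5097 0.3257 0.075 ] [0.045, 0.046, 0.046, 0.046]
side [ 19  13  38  32 679] [297.25000381 378.25      ] (27.577163696289062, 26.870058059692383) [0.5091 0.3232 0.075 ] [0.05, 0.049, 0.052, 0.047]
expect beam px
side scanner_beam [277.3 178.7] [(array([276.7, 183.9]), 0.66)]
side scanner_grip [311.  177.1] [(array([310. , 179.9]), 0.82)]
wrist scanner_beam [322.9 426. ] []
wrist scanner_grip [323.9 326.7] [(array([320.5, 315.2]), 0.7), (array([ 91.3, 279.2]), 0.5)]
```

View pics/side_lift.png

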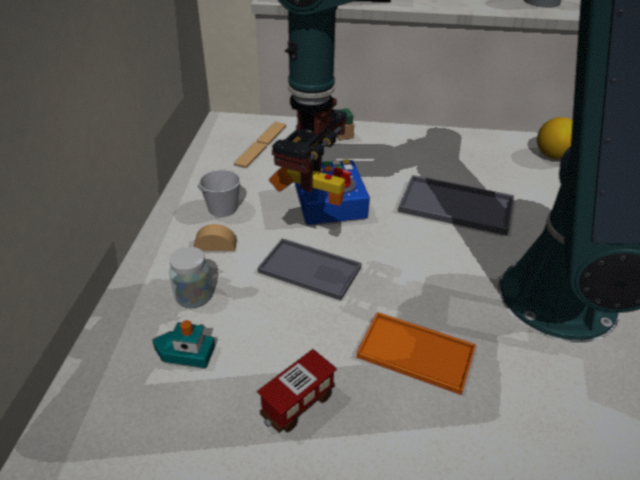

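The side view shows the scanner held level at (310,180), and the tag is at (0.5094, 0.3245). Moving to the aim pose by pure translation.

Emit:
{"api": "arm_command", "payload": {"deltas": [[0.8,1,0,0,0,0,2],[1.6,1.96,0,0,0,0,2],[1.6,1.96,0,0,0,0,2],[1.6,1.96,0,0,0,0,2],[1.6,1.96,0,0,0,0,2],[1.6,1.96,0,0,0,0,2],[1.6,1.96,0,0,0,0,2],[1.6,1.96,0,0,0,0,2],[1.6,1.96,0,0,0,0,2],[1.6,1.96,0,0,0,0,2],[1.6,1.96,0,0,0,0,2],[1.6,1.96,0,0,0,0,2],[1.6,1.96,0,0,0,0,2],[1.6,1.96,0,0,0,0,2],[1.6,1.96,0,0,0,0,2],[1.6,1.96,0,0,0,0,2],[0.8,1,0,0,0,0,2],[0,0,0,0,0,0,2]]}}

```text
t: 12.65
position: [0.3914, 0.3683, 0.2265]
eef_rot: [-0.532, -3.095, -0.001]
force: [0.2, -0.3, -1.1]
finger_gap: 0.0261
gripper_force: 24.8
```

Emit:
{"api": "arm_command", "payload": {"deltas": [[0,0,1,0,0,0,2],[0,0,1,0,0,0,2],[0,0,1,0,0,0,2],[0,0,1,0,0,0,2],[0,0,1,0,0,0,2],[0,0,1,0,0,0,2],[0,0,1,0,0,0,2],[0,0,1,0,0,0,2],[0,0,0.7,0,0,0,2],[0,0,0.5,0,0,0,2],[0,0,0,0,0,0,2],[0,0,0,0,0,0,2]]}}

```text
t: 13.65
position: [0.3928, 0.3661, 0.1346]
eef_rot: [-0.537, -3.095, 0.0]
force: [0.0, -0.1, -1.3]
finger_gap: 0.0259
gripper_force: 24.8
```

```bash
python3 - <<'E'
from h import *
o=manip.get_obs(); M=R.from_rotvec(o['eef_rot']).as_matrix(); P=np.array(o['position']);print(o['t'],P,np.arctan2(M[1,0],M[0,0]))
u=-M[:,0]; b=P+.0746*u; b[2]=P[2]-.010; g=P.copy(); g[2]+=.016
t=np.array([.5094,.3245,.075]); d=t-b; f=(u+[0,0,-1])/2**.5; print('beam',b,'dist',d@f,'y',d@np.cross([0,0,1],u),'z',d@(u+[0,0,1])/2**.5)
for c in('side','top'):
    im=snap(c,c+'_aim')
    for n,p in(('scanner_beam',b),('scanner_grip',g),('tag',t)):
        print(c,n,proj(c,p).round(1),[(np.round(d['pixel'],1),round(d['conf'],2)) for d in manip.spot_point(c,n)[:2]])
    px=proj(c,b).astype(int)
    y0,x0=max(px[1]-75,0),max(px[0]-100,0)
    cv2.imwrite(f'pics/{c}_crop.png',cv2.resize(im[y0:y0+150,x0:x0+200,::-1],None,fx=2,fy=2)); print(x0,y0)
a=cv2.imread('pics/side_crop.png');b=cv2.imread('pics/top_crop.png'); cv2.imwrite('pics/aim.png',np.hstack([a,b]))
E
```

```text
13.65 [0.39282702 0.36607485 0.13455193] 2.7980316015335305
beam [0.46306748 0.34094643 0.12455193] dist 0.06981092167275774 y 0.00012143073483313165 z -0.0002660873656361478
side scanner_beam [324.8 370.9] [(array([371.3, 381.9]), 0.67)]
side scanner_grip [371.  378.4] [(array([370.1, 380.9]), 0.55)]
side tag [297.  378.9] [(array([296. , 380.1]), 0.75), (array([328., 372.]), 0.22)]
224 295
top scanner_beam [151.2 244.3] [(array([146.4, 246.7]), 0.95)]
top scanner_grip [132.5 279.4] []
top tag [167.7 224.2] [(array([167.7, 225.4]), 0.57)]
51 169
```

View pics/aim.png

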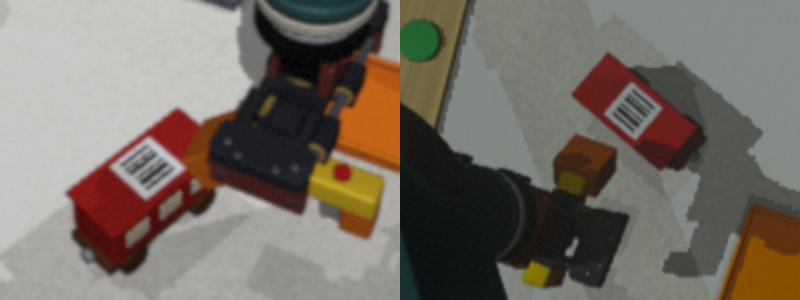

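The crops show the scanner level beside the carriage with its head toward the tag and no contact. I'll project the known foot corners to check pitch and yaw, then hold.

```bash
python3 - <<'E'
from h import *
o=manip.get_obs(); M=R.from_rotvec(o['eef_rot']).as_matrix(); P=np.array(o['position']);u=-M[:,0];w=np.cross([0,0,1],u)
O=P+.012*u; O[2]=P[2]-.022
for n,q in dict(foot_r1=(-.075,.013,0),foot_r2=(-.075,-.013,0),foot_f=(-.05,.013,0),hand_top1=(-.075,.013,.05),hand_top2=(-.075,-.013,.05)).items():
    p=O+q[0]*u+q[1]*w+[0,0,q[2]]; print(n,((proj('side',p)-[224,295])*2).round(), ((proj('top',p)-[51,169])*2+[400,0]).round())
E
```

```text
foot_r1 [363. 243.] [541. 276.]
foot_r2 [375. 216.] [565. 285.]
foot_f [331. 230.] [550. 253.]
hand_top1 [372. 203.] [521. 278.]
hand_top2 [383. 175.] [546. 288.]
```

Emit:
{"api": "arm_command", "payload": {"deltas": [[0,0,0,0,0,0,2],[0,0,0,0,0,0,2],[0,0,0,0,0,0,2],[0,0,0,0,0,0,2],[0,0,0,0,0,0,2],[0,0,0,0,0,0,2],[0,0,0,0,0,0,2],[0,0,0,0,0,0,2],[0,0,0,0,0,0,2],[0,0,0,0,0,0,2],[0,0,0,0,0,0,2],[0,0,0,0,0,0,2],[0,0,0,0,0,0,2],[0,0,0,0,0,0,2],[0,0,0,0,0,0,2],[0,0,0,0,0,0,2]]}}

```text
t: 15.38
position: [0.3928, 0.366, 0.1347]
eef_rot: [-0.537, -3.095, -0.0]
force: [-0.3, 0.5, -1.3]
finger_gap: 0.0259
gripper_force: 24.8
```

```bash
python3 - <<'E'
from h import *
o=manip.get_obs(); M=R.from_rotvec(o['eef_rot']).as_matrix(); P=np.array(o['position']);u=-M[:,0];w=np.cross([0,0,1],u)
im=cv2.imread('pics/top_aim.png'); hsv=cv2.cvtColor(im,cv2.COLOR_BGR2HSV); m=cv2.inRange(hsv,(6,130,50),(19,255,255)); m[:,:110]=0;m[:,180:]=0;m[:225]=0;m[275:]=0
ys,xs=np.nonzero(m)
for z in(.125,.15,.165):
    W=np.array([ray('top',(x,y),z)-P for x,y in zip(xs,ys)]); a,b=W@u-.012,W@w; print(z,len(xs),'x range',a.min().round(3),a.max().round(3),'y range',np.percentile(b,[1,50,99]).round(4))
E
```

```text
0.125 463 x range 0.02 0.069 y range [-0.0104  0.0129  0.0379]
0.15 463 x range 0.022 0.07 y range [-0.0187  0.0041  0.0284]
0.165 463 x range 0.023 0.071 y range [-0.0237 -0.0013  0.0227]
```

The head is centred within about 4 mm and the hold lasted over 1.7 s. Returning by the reverse path.

Emit:
{"api": "arm_command", "payload": {"deltas": [[0,0,-0.5,0,0,0,2],[0,0,-1,0,0,0,2],[0,0,-1.2,0,0,0,2],[0,0,-1.5,0,0,0,2],[0,0,-1.5,0,0,0,2],[0,0,-1.5,0,0,0,2],[0,0,-1.2,0,0,0,2],[0,0,-0.8,0,0,0,2],[0,0,0,0,0,0,2]]}}

```text
t: 16.13
position: [0.394, 0.3669, 0.2292]
eef_rot: [0.537, 3.092, 0.005]
force: [-0.1, -0.4, -1.3]
finger_gap: 0.026
gripper_force: 24.8
```

Emit:
{"api": "arm_command", "payload": {"deltas": [[-0.8,-1,0,0,0,0,2],[-1.6,-1.96,0,0,0,0,2],[-1.6,-1.96,0,0,0,0,2],[-1.6,-1.96,0,0,0,0,2],[-1.6,-1.96,0,0,0,0,2],[-1.6,-1.96,0,0,0,0,2],[-1.6,-1.96,0,0,0,0,2],[-1.6,-1.96,0,0,0,0,2],[-1.6,-1.96,0,0,0,0,2],[-1.6,-1.96,0,0,0,0,2],[-1.6,-1.96,0,0,0,0,2],[-1.6,-1.96,0,0,0,0,2],[-1.6,-1.96,0,0,0,0,2],[-1.6,-1.96,0,0,0,0,2],[-1.6,-1.96,0,0,0,0,2],[-1.6,-1.96,0,0,0,0,2],[-0.8,-1,0,0,0,0,2],[0,0,0,0,0,0,2],[0,0,0,0,0,0,2]]}}

```text
t: 17.72
position: [0.5273, -0.0162, 0.226]
eef_rot: [-0.54, -3.093, -0.001]
force: [-0.5, 0.7, -1.3]
finger_gap: 0.0263
gripper_force: 24.8
```

Emit:
{"api": "arm_command", "payload": {"deltas": [[0,0,1,0,0,0,2],[0,0,2,0,0,0,2],[0,0,2,0,0,0,2],[0,0,2,0,0,0,2],[0,0,2,0,0,0,2],[0,0,2,0,0,0,2],[0,0,2,0,0,0,2],[0,0,2,0,0,0,2],[0,0,1.5,0,0,0,2],[0,0,1,0,0,0,2],[0,0,0.8,0,0,0,2],[0,0,0.5,0,0,0,2],[0,0,0.4,0,0,0,2],[0,0,0.3,0,0,0,2],[0,0,0,0,0,0,2],[0,0,0,0,0,0,2]]}}

```text
t: 19.05
position: [0.5284, -0.0159, 0.032]
eef_rot: [0.537, 3.095, 0.0]
force: [0.2, 0.1, -0.7]
finger_gap: 0.0259
gripper_force: 24.8
```

Emit:
{"api": "arm_command", "payload": {"deltas": [[0,0,0.1,0,0,0,2],[0,0,0.1,0,0,0,2],[0,0,0.1,0,0,0,2],[0,0,0.1,0,0,0,2],[0,0,0.1,0,0,0,2],[0,0,0,0,0,0,2],[0,0,0,0,0,0,2]]}}

```text
t: 19.63
position: [0.5282, -0.0159, 0.027]
eef_rot: [0.537, 3.095, 0.0]
force: [-1.5, 0.9, 2.8]
finger_gap: 0.026
gripper_force: 24.8
```

Touched the floor (about +3.5 N). I'll open gently, rise, and move back so the view is clear.

Emit:
{"api": "arm_command", "payload": {"deltas": [[0,0,0,0,0,0,3],[0,0,0,0,0,0,4],[0,0,0,0,0,0,5.5],[0,0,0,0,0,0,6.5],[0,0,0,0,0,0,6.5],[0,0,0,0,0,0,6.5],[0,0,-0.5,0,0,0,6.5],[0,0,-1.5,0,0,0,6.5],[0,0,-2.5,0,0,0,6.5],[0,0,-3,0,0,0,6.5],[0,0,-3,0,0,0,6.5],[0,0,-3,0,0,0,6.5],[0,0,-3,0,0,0,6.5],[0,0,-3,0,0,0,6.5],[0,0,-2.5,0,0,0,6.5],[0,0,0,0,0,0,6.5],[0,0,0,0,0,0,6.5]]}}

```text
t: 21.05
position: [0.529, -0.016, 0.2485]
eef_rot: [0.536, 3.092, 0.0]
force: [-0.2, -0.3, 0.1]
finger_gap: 0.0652
gripper_force: 0.0
```

```bash
python3 - <<'E'
from h import *
o=manip.get_obs(); print(o['t'],o['position'],o['force'])
im=snap('wrist','w_end'); s=snap('side','s_end')
for n,z in dict(tray=0,scanner_grip=.043,scanner=.005,scanner_beam=.017).items():
  for d in manip.spot_point('wrist',n)[:1]: print(n,round(d['conf'],2),np.round(d['pixel']),ray('wrist',d['pixel'],z).round(4))
cv2.imwrite('pics/end.png',np.hstack([cv2.resize(im,(400,300)),cv2.resize(s,(400,300))])[:,:,::-1])
E
```

```text
21.05 [ 0.52904996 -0.01601657  0.24845645] [-0.2383665  -0.34411586  0.08619721]
tray 0.62 [315. 209.] [ 0.5229 -0.0218  0.    ]
scanner_grip 0.67 [320. 212.] [ 0.5203 -0.0148  0.043 ]
scanner 0.78 [327. 214.] [ 0.5308 -0.0106  0.005 ]
scanner_beam 0.77 [320. 274.] [ 0.591  -0.0401  0.017 ]
```

View pics/end.png

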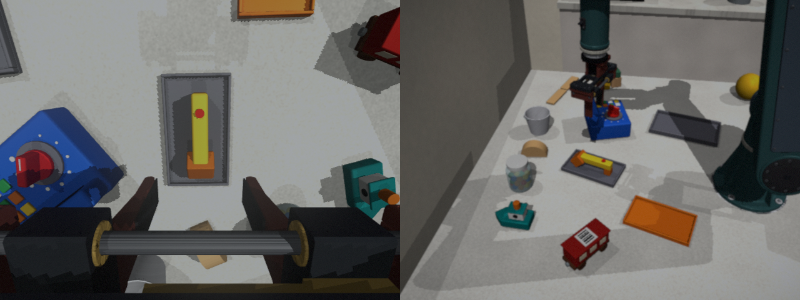

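The scanner lies flat and centred in its tray at (200,135), the carriage and other toys are where they were, and the gripper is clear. Handing in.

```bash
python3 -c "
from cell import manip
print(manip.finish_job())"
```

```text
the job is handed in; nothing more can be done
None
```

I turned the dial to its off stop, held the scanner's beam on the tag from about 7 cm for over 1.7 s, set the scanner back flat in its tray, and handed the job in at about 21 s; no verdict was returned.

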